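# Hang up the slide basket and snap the trough shut

## Task

Lift the steel slide basket out of the empty white staining trough by its handle, hang it by the handle on both prongs of the hook stand and let go of it. Then fit the orange lid onto the trough and press it down until both blue clips snap over it, and finish while still pressing the lid firmly down into its rubber seal, without letting up. Leave the other things on the bench where they are.

Things in the scene. Friction and masses are not known exactly. Their poses are not given: they have to be found in the camera images.
- basket_handle (a point): Centre of the handle bar of the loose steel slide basket (about 0.22 kg). The level bar is round, 9 mm thick, 90 mm long along y, on 6 mm uprights at y = +-45 mm, 130 mm above the basket's underside (about 136 mm above the table at the start, standing in the trough); z is up. The basket swings freely about a held or hung bar. Both ends are alike.
- basket: The basket: origin at the centre of its underside, axes as at the handle. Its body is 60 (x) x 93 (y) mm and 46 mm high; above it is only air up to the bar, between the uprights. It stands in the trough with about 10 mm play all round, nearly parallel to it.
- hook_seat (a point): Seat of the fixed hook stand, 190 mm above the table: midway between two steel prongs 7 mm thick along x at y = +-31 mm, level with their top. A hung bar's centre rests 4 to 5 mm above it. Seat flat 20 mm long; at -x (the open end, towards the robot) the prong tips end 30 mm away, 18 mm above the seat; at +x the prongs rise to a crossbar 80 mm away, 19 mm above the seat. z is up.
- hook_stand: The hook stand: origin on the table under the seat, axes as at the seat. Grey base plate 12 mm thick, from 30 mm in front (-x) to 100 mm behind, 120 mm wide; one post 18 mm thick under the crossbar, nothing higher. To hang the basket, bring it in along +x with the bar above the tips and the basket below the prongs, then lower it.
- trough_rim (a point): Centre of the fixed white trough's mouth, at the top of its walls, 60 mm above the table; x along its short side, y along its long side, z up. Outside 96 (x) x 130 (y) mm, opening 84 x 118 mm, floor 5 mm above the table. On the rim lies a black sprung seal, 5 mm high when free. Blue snap clips stand at both ends (y).
- seal (a joint): How far the seal is pressed down, m: 0 free, 0.005 at its stop. It yields 1 mm per 2 N, so the stop takes about 10 N. About 0.001 when the lid is snapped on but not pressed; firmly pressed means over 0.003. Pressing harder than 10 N does no harm.
- clip_left (a joint): Angle of the blue clip at the trough's +y end, rad: 0 at rest, up to about 0.1 as the lid forces it outward, back to about 0 once the lid has snapped under it. 34 mm wide in x, at y = 72 mm, up to 28 mm above the rim; its head leans in over the lid's end: ledge underside 7 mm above the rim, tip at y = 58 mm, above it a slanted lead-in opening to y = 68 mm.
- clip_right (a joint): The same for the clip at the trough's -y end, the mirror image of the left one.
- lid_fin (a point): Middle of the grip fin on the loose orange lid (about 0.12 kg). The fin is 12 mm thick (x), 44 mm long (y), 36 mm high; this point is 21 mm above the plate's top and 15 mm below the fin's top, 47 mm above the table at the start. z is up. Pressing the lid on takes up to about 15 N (more if off-centre) just before the clips snap over its ends; then the force drops suddenly.
- lid_under (a point): Centre of the underside of the lid's plate, 20 mm above the table at the start (27 mm below the fin point); axes as at the fin. Height above the rim: 5 mm when lying on the free seal, about 4 mm when just snapped in, 0 with the seal pressed to its stop.
- lid: The lid: origin 20 mm under the plate's underside, between its feet; axes as at the fin. Plate 92 (x) x 124 (y) x 6 mm, its end 8 mm (y) only 3 mm thick. Four round-ended feet, 10 mm thick, 20 mm long, at x = +-35, y = +-52 mm, drop into the trough's opening with 2 mm play and guide it. It fits either way round, long side along long side.
- reagent: Bystander, loose: a capped amber reagent bottle, 56 mm across and 130 mm tall; origin at the centre of its underside. Leave it alone.
- petri_stack: Bystander, loose: a stack of three petri dishes, 90 mm across and 42 mm tall; origin at the centre of its underside. Leave it alone.
- calculator: Bystander, loose: a grey pocket calculator, 130 x 85 x 18 mm; origin at the centre of its underside. Leave it alone.
- tube_rack: Bystander, loose: a yellow rack of capped tubes, 70 x 160 mm and 80 mm tall; origin at the centre of its underside. Leave it alone.
- slide_box: Bystander, loose: a closed blue slide box, 102 x 92 x 33 mm; origin at the centre of its underside. Leave it alone.
- beaker: Bystander, loose: an empty glass beaker, 70 mm across and 85 mm tall; origin at the centre of its underside. Leave it alone.

How it is judged:
By the outcome, as a careful person would: the job done as asked, in the order asked, and still so for the second after the job is handed in, while the arm keeps its last pose, push and grip.
It also fails if it takes over 70 s, if anything falls off the work surface, if the arm or the gripper's body presses on something with over 40 N, if the wrist force passes 120 N, or if a joint passes its speed limit or range.

## Robot

A 7-joint arm with a two-finger parallel gripper is mounted at the origin on the work surface. World frame = base frame: x ahead of the robot, y to its left, z up, the work surface at z = 0. Lengths are in m, angles in rad, forces in N, time in s.
With the tool pointing down it reaches from about 0.425 to 0.825 m from the base axis. Payload 3.6 kg.
Tool frame: the origin (TCP) lies at the very end of the fingers, on their centre line; the grasp point (between the pads) lies grip_point_offset behind it (grip_point_offset is the distance from the TCP to the grasp point, in m); z points along the fingers, y is the direction in which the jaws open and shut (so a half turn about z gives the same grasp; the last joint's range is limited). The gripper opens to 93 mm and grips with 3 to 60 N. Pads are 15 mm wide; open, the fingers measure 128 mm over their backs; the gripper's body (75 mm by 188 mm) begins 65 mm behind the grasp point.
Start: joints at [-1.341, 0.615, -0.013, 1.423, 0.008, 1.103, -0.04], TCP at [0.165, 0.629, 0.219] pointing down, gripper open.
Joint ranges: [-3.12, 3.12], [-0.3, 2.06], [-1.34, 1.32], [0.26, 2.42], [-1.36, 4.5], [0.01, 1.98], [-2.84, 2.84]. Speed limits (rad/s): [2.79, 2.79, 3.14, 3.14, 3.14, 3.14, 3.14].

## Interface

Orientations are given as a 3x3 rotation matrix whose columns are the frame's x, y, z axes.
In Python, from cell import * gives the robot as it stands.
- The arm moves only by the tool apply_moves, never from a script. Its argument "rows" is one flat list of numbers, 7 for each row, row after row: the shift along the tool's x, y, z as a fraction of full scale, then the turn, a rotation vector about the tool's x, y, z as a fraction of full scale, then the opening in per cent of the stroke, from 0 (shut) to 100 (fully open). In form: [dx, dy, dz, rx, ry, rz, grip, dx, dy, dz, rx, ry, rz, grip, ...]. A call has 1 to 10 rows; each row shifts and turns the commanded pose from where the row before left it, along the tool's axes as they then stand; what a row does not reach is not made up. Full scale, the value 1, is 20 mm for a shift and 0.1 rad for a turn. A row lasts 1/8 s, in which the tool goes at most 62.5 mm and 10.7 degrees, less where a joint would pass 70% of its speed; a pose out of reach is approached as far as the arm can. A call with a number of a shift or a turn outside -1 to 1 is refused whole. A call with a gripper value outside its range is refused whole. The fingers move at their own pace and stop on an object; "newtons" is the grip in N (left out, the last holds). Time passes only in rows, so rows that do not move let the fingers close. It gives the time, the measured TCP pose, the force and the opening at its end, in the units of the state.
- observe(): the state, without advancing time (a new reading comes with each control period).
- get_image(name): name is "scene" or "side" or "wrist"; returns a dict with "frame" (480x640x3 uint8, red, green, blue), "fx", "fy", "cx", "cy" (pixels), "k1" (the pictures are not rectified: a ray, as slopes to the right and down, at radius r is drawn at 1 + k1 r^2 times it, then the intrinsics apply), "camera_from_world" (4x4, takes a point from world to camera coordinates). Camera axes: x right, y up, looking along -z (the intrinsics and any distortion apply to the point x, -y, -z); pixel columns grow to the right and rows downward; lengths in m; the calibration is good to about 2 mm. A picture is of the moment at which its call begins. There is no depth.
- finish_job(): hands the job in, once; it reports no verdict.
The state is a dict: "t": time; "joint_positions": joint angles; "dq": joint speeds; "joint_efforts": joint torques, N m; "tcp_pos": TCP position; "eef_rot": TCP orientation; "force": force on the tool from outside, world axes, zero at the start; "ft_torque": the same for the moment, N m; "opening": finger opening in m.
Only numpy, scipy, OpenCV 4.12 (cv2) and the standard library are available. Lean on these libraries where they do the work, as an engineer would, in place of code of your own. Each camera call takes 0.05 s, during which the arm holds its last target. There are 200 camera calls.

## Working session

There is one attempt and no reset: what is moved stays moved. The work goes in short steps, Python scripts to look and compute and a tool call to move; the robot and the scene stay as the last step left them, time stands still between calls to the robot, and variables do not carry over. Pictures are saved under pics/ and viewed, about 8 in all and at most 12, crops included, and the job is handed in when it is done.

Besides the shell and the picture viewer there is one more tool, called after "Request:" by a JSON object that holds its "method" and its "body", one argument or row to a line. apply_moves: Moves the arm, as the interface text tells. Shift numbers are shares of 20 mm and turn numbers shares of 0.1 rad, none past 1 either way. Its arguments: {"type":"object","properties":{"rows":{"type":"array","items":{"type":"number"}},"newtons":{"type":"number"}},"required":["rows"]}

```bash
mkdir -p pics; ls
cat > h.py <<'E'
from cell import *
import numpy as np, cv2
np.set_printoptions(precision=4,suppress=True)
def shot(name,fn,crop=None,scale=1):
    d=get_image(name); np.savez(f'pics/{fn}.npz',**{k:np.array(v) for k,v in d.items()})
    im=d['frame'][:,:,::-1]
    if crop: x0,y0,x1,y1=crop; im=im[y0:y1,x0:x1]
    im=cv2.resize(im,None,fx=scale,fy=scale,interpolation=cv2.INTER_CUBIC); cv2.imwrite(f'pics/{fn}.png',im); return d
def crop(fn,c,scale,out):
    im=np.load(f'pics/{fn}.npz')['frame'][:,:,::-1]; x0,y0,x1,y1=c
    cv2.imwrite(f'pics/{out}.png',cv2.resize(im[y0:y1,x0:x1],None,fx=scale,fy=scale,interpolation=cv2.INTER_CUBIC))
def ld(fn): return dict(np.load(f'pics/{fn}.npz'))
def proj(d,P):
    P=np.atleast_2d(P); T=d['camera_from_world']; p=P@T[:3,:3].T+T[:3,3]
    s=np.stack([p[:,0],-p[:,1]],1)/(-p[:,2:]); s=s*(1+d['k1']*(s**2).sum(1,keepdims=True))
    return s*[d['fx'],d['fy']]+[d['cx'],d['cy']]
def ray(d,uv):
    s0=(np.array(uv,float)-[d['cx'],d['cy']])/[d['fx'],d['fy']]; s=s0.copy()
    for _ in range(20): s=s0/(1+d['k1']*(s**2).sum())
    T=d['camera_from_world']; R=T[:3,:3]
    return -R.T@T[:3,3], R.T@np.array([s[0],-s[1],-1])
def onz(d,uv,z):
    o,v=ray(d,uv); return o+v*(z-o[2])/v[2]
def tri(obs):
    A=np.zeros((3,3));b=np.zeros(3)
    for d,uv in obs:
        o,v=ray(d,uv); v=v/np.linalg.norm(v); M=np.eye(3)-np.outer(v,v); A+=M;b+=M@o
    return np.linalg.solve(A,b)
E
python3 - <<'E'
from h import *
a=shot('scene','s0');b=shot('side','d0')
s=observe();print(s)
for d in(a,b): print(d['fx'],d['k1'],-d['camera_from_world'][:3,:3].T@d['camera_from_world'][:3,3])
im=np.vstack([cv2.imread('pics/s0.png'),cv2.imread('pics/d0.png')])
try:
    import cell;print(cell.grip_point_offset)
except Exception as e: print(e)
E
```

```text
pics
{'t': 0.1, 'joint_positions': array([-1.3405,  0.6158, -0.0126,  1.4248,  0.0081,  1.1034, -0.0404]), 'dq': array([-0.0003, -0.0015,  0.0007, -0.0032, -0.0003, -0.0004,  0.0012]), 'joint_efforts': array([  0.0017, -46.0045,   0.2102, -16.6245,  -0.0612,   0.017 ,
         0.0001]), 'tcp_pos': array([0.1649, 0.628 , 0.2176]), 'eef_rot': array([[-0.9672,  0.2539, -0.0005],
       [ 0.2539,  0.9672, -0.0022],
       [-0.0001, -0.0023, -1.    ]]), 'force': array([-1.4092, -0.3599, -0.1264]), 'ft_torque': array([-0.0001,  0.027 ,  0.0312]), 'opening': 0.09303126232541273}
448.6249852808667 -0.03366922272103318 [ 1.3741 -0.1474  0.7581]
500.0715301238245 -0.11054920646616884 [ 0.3889 -0.922   1.1746]
0.0188
```

View pics/s0.png

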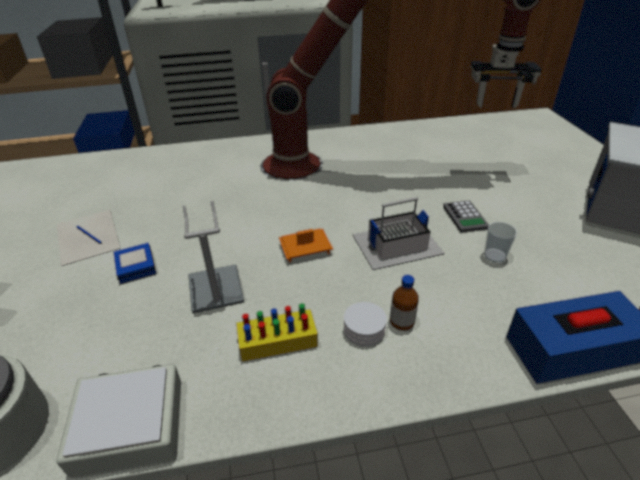

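View pics/d0.png

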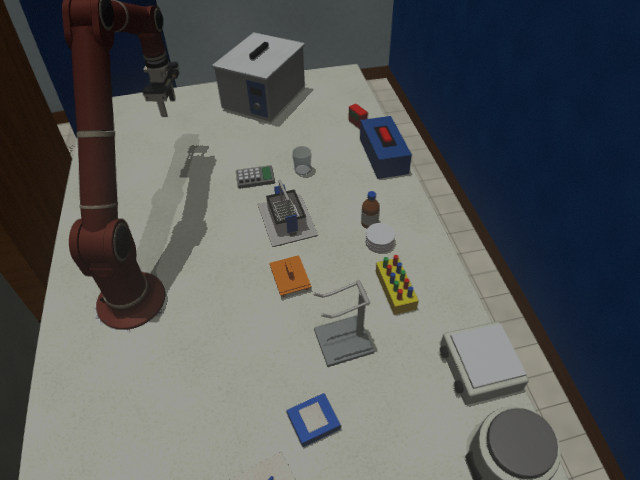

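```bash
cat >> h.py <<'E'
def comp(out,H,W,items):
    C=np.zeros((H,W,3),np.uint8)
    for fn,(x0,y0,x1,y1),sc,(X,Y) in items:
        im=np.load(f'pics/{fn}.npz')['frame'][y0:y1,x0:x1,::-1]
        im=cv2.resize(im,None,fx=sc,fy=sc,interpolation=cv2.INTER_CUBIC)
        im=cv2.convertScaleAbs(im,alpha=1.3)
        h,w=im.shape[:2]
        for k in range(10*(x0//10+1),x1,10): cv2.line(im,(int((k-x0)*sc),0),(int((k-x0)*sc),8 if k%50 else 16),(0,255,255),1)
        for k in range(10*(y0//10+1),y1,10): cv2.line(im,(0,int((k-y0)*sc)),(8 if k%50 else 16,int((k-y0)*sc)),(0,255,255),1)
        C[Y:Y+h,X:X+w]=im[:H-Y,:W-X]
    cv2.imwrite(f'pics/{out}.png',C)
E
python3 - <<'E'
from h import *
comp('cA',600,800,[('s0',(275,190,450,270),4.5,(0,0)),('s0',(175,200,223,240),6,(0,360)),('s0',(185,262,249,310),5,(300,360))])
comp('cB',600,700,[('d0',(255,175,320,245),5,(0,0)),('d0',(265,252,317,302),5,(0,350)),('d0',(308,273,380,365),5,(330,0))])
E
```

```text
(no output)
```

View pics/cA.png

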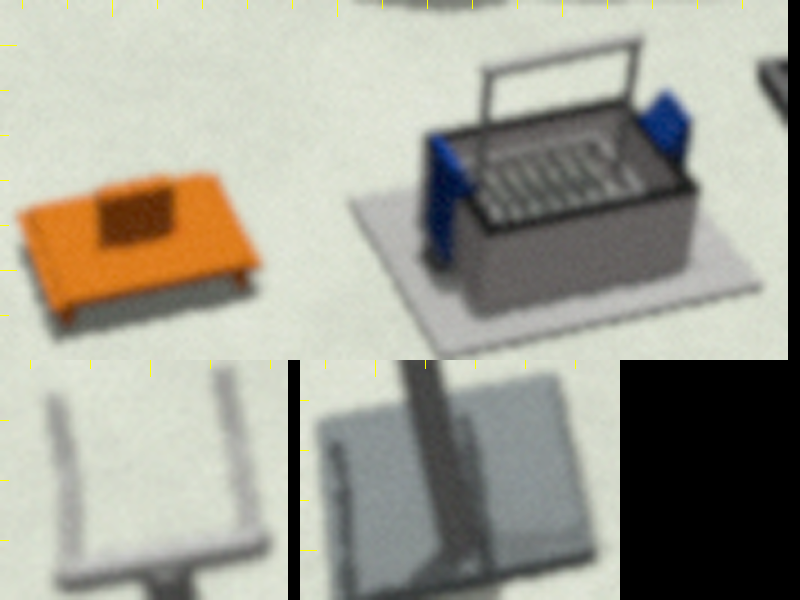

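View pics/cB.png

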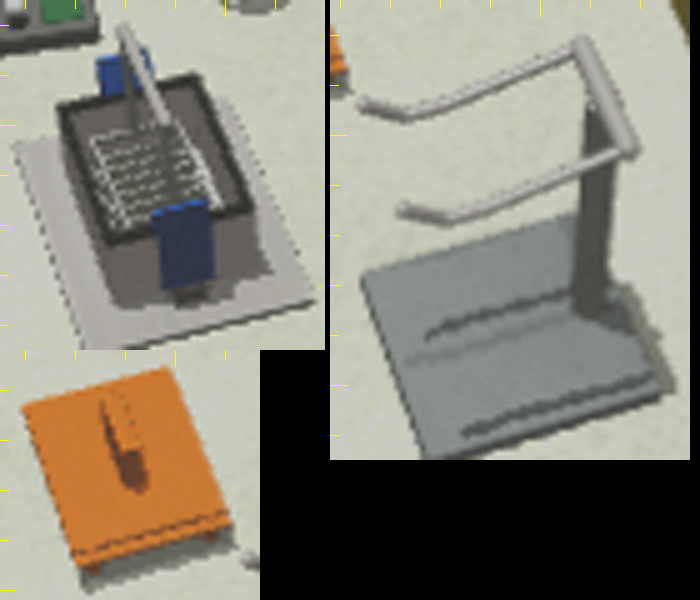

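```bash
cat > fit.py <<'E'
from h import *
from scipy.optimize import least_squares
a=ld('s0');b=ld('d0')
def S(X,Y,x0,y0,sc,ox=0,oy=0): return (x0+(X-ox+.5)/sc-.5, y0+(Y-oy+.5)/sc-.5)
s1=lambda X,Y:S(X,Y,275,190,4.5); s2=lambda X,Y:S(X,Y,175,200,6,0,360); s3=lambda X,Y:S(X,Y,185,262,5,300,360)
d1=lambda X,Y:S(X,Y,255,175,5); d2=lambda X,Y:S(X,Y,265,252,5,0,350); d3=lambda X,Y:S(X,Y,308,273,5,330,0)
def fit(name,pts,g):
    def r(p):
        c,s=np.cos(p[2]),np.sin(p[2]);o=[]
        for d,uv,m in pts: o.append(proj(d,[p[0]+c*m[0]-s*m[1],p[1]+s*m[0]+c*m[1],m[2]])[0]-uv)
        return np.concatenate(o)
    R=least_squares(r,g,loss='soft_l1'); print(name,R.x,'\n',r(R.x).reshape(-1,2).round(1).tolist()); return R.x
bar=[tri([(a,s1(487,70)),(b,d1(222,205))]),tri([(a,s1(639,42)),(b,d1(125,28))])]; print('bar',*bar)
z=.065;fit('trough',[(a,s1(426,134),(-.048,-.065,z)),(a,s1(490,231),(.048,-.065,z)),(a,s1(698,187),(.048,.065,z)),(a,s1(632,103),(-.048,.065,z)),
 (b,d1(57,103),(-.048,.065,z)),(b,d1(200,76),(.048,.065,z)),(b,d1(255,210),(.048,-.065,z)),(b,d1(107,243),(-.048,-.065,z))],(.55,.1,0))
z=.026;fit('lid',[(a,s1(18,212),(-.046,-.062,z-.003)),(a,s1(216,175),(-.046,.062,z-.003)),(a,s1(262,264),(.046,.062,z-.003)),(a,s1(55,305),(.046,-.062,z-.003)),
 (b,d2(22,407),(-.046,.062,z-.003)),(b,d2(170,368),(.046,.062,z-.003)),(b,d2(232,522),(.046,-.062,z-.003)),(b,d2(80,562),(-.046,-.062,z-.003))],(.55,-.1,0))
zb=.012;fit('hook',[(a,s2(55,395),(-.03,-.031,.204)),(a,s2(225,365),(-.03,.031,.204)),
 (a,s3(320,415),(-.03,-.06,zb)),(a,s3(557,373),(-.03,.06,zb)),(a,s3(595,555),(.1,.06,zb)),
 (b,d3(362,102),(-.03,.031,.204)),(b,d3(403,210),(-.03,-.031,.204)),(b,d3(362,277),(-.03,.06,zb)),(b,d3(425,457),(-.03,-.06,zb)),(b,d3(665,395),(.1,-.06,zb)),
 (b,d3(405,115),(-.01,.031,.1865)),(b,d3(448,217),(-.01,-.031,.1865))],(.6,-.3,0))
z=.136;fit('bar',[(a,s1(487,70),(0,-.045,z)),(a,s1(639,42),(0,.045,z)),(b,d1(222,205),(0,-.045,z)),(b,d1(125,28),(0,.045,z))],(.55,.1,0))
E
python3 fit.py
```

```text
bar [0.5202 0.1423 0.1263] [0.4916 0.2588 0.1365]
trough [0.4985 0.2174 0.0865] 
 [[-0.3, -0.2], [-0.7, 0.1], [1.0, 0.5], [-0.8, -1.6], [0.3, 0.1], [0.3, -0.8], [0.1, -0.6], [-0.3, -0.3]]
lid [ 0.467  -0.0243  0.111 ] 
 [[-0.3, 0.3], [0.1, -0.3], [0.6, 0.3], [-0.3, 1.1], [-0.1, -0.5], [-0.1, -0.5], [0.0, 0.1], [-0.7, 0.8]]
hook [ 0.5356 -0.2644  0.0781] 
 [[0.4, 1.2], [0.2, 1.7], [-0.7, 0.2], [0.3, -0.4], [-0.4, -0.7], [0.6, 0.3], [-0.1, -0.2], [-0.4, -1.6], [0.0, 0.8], [-0.3, -0.3], [0.2, -0.0], [-0.7, 0.3]]
bar [0.4989 0.2116 0.1473] 
 [[0.4, 1.1], [-0.8, 0.2], [-10.1, -16.1], [0.4, 0.8]]
```

```bash
sed -i 's/d1(222,205)/d1(171,121)/g' fit.py; python3 fit.py | tail -2
cat >> h.py <<'E'
def go(pos,yaw):
    """report rotation vector (units 0.1rad) and shift (units of 20mm) in tool axes after rotation; y axis at world azimuth yaw, z down"""
    from scipy.spatial.transform import Rotation as Ro
    s=observe(); R=s['eef_rot']; y=np.array([np.cos(yaw),np.sin(yaw),0]); z=np.array([0,0,-1.]); T=np.stack([np.cross(y,z),y,z],1)
    print('rot/0.1',Ro.from_matrix(R.T@T).as_rotvec()/.1,'shift/20mm after rot',T.T@(np.array(pos)-s['tcp_pos'])/.02, 'now',s['tcp_pos'],s['force'],s['opening'],s['t'])
E
python3 -c "
from h import *
go((.499,.214,.25),.115)"
```

```text
bar [0.4975 0.2134 0.1286] 
 [[0.8, 0.6], [-0.2, 0.0], [-0.7, 0.5], [0.2, 0.4]]
rot/0.1 [-0.0195  0.0142 11.9904] shift/20mm after rot [-22.4792  14.2186  -1.6182] now [0.1649 0.628  0.2176] [-1.4092 -0.3599 -0.1264] 0.09303126232541273 0.1
```

Request:
{"method": "apply_moves", "body": {
  "rows": [0, 0, -0.3, 0, 0, 1, 100, 0, 0, -0.3, 0, 0, 1, 100, 0, 0, -0.3, 0, 0, 1, 100, 0, 0, -0.3, 0, 0, 1, 100, 0, 0, -0.3, 0, 0, 1, 100, 0, 0, 0, 0, 0, 1, 100, 0, 0, 0, 0, 0, 1, 100, 0, 0, 0, 0, 0, 1, 100, 0, 0, 0, 0, 0, 1, 100, 0, 0, 0, 0, 0, 1, 100]
}}

```text
t: 1.35
tcp_pos: [0.1648, 0.6283, 0.2479]
eef_rot: [[-0.306, 0.952, -0.001], [0.952, 0.306, -0.002], [-0.001, -0.001, -1.0]]
force: [0.0, -0.4, -0.1]
opening: 0.0928
```

Request:
{"method": "apply_moves", "body": {
  "rows": [0, 0, 0, 0, 0, 1, 100, 0, 0, 0, 0, 0, 1, 100, -1, 0.64, 0, 0, 0, 0, 100, -1, 0.64, 0, 0, 0, 0, 100, -1, 0.64, 0, 0, 0, 0, 100, -1, 0.64, 0, 0, 0, 0, 100, -1, 0.64, 0, 0, 0, 0, 100, -1, 0.64, 0, 0, 0, 0, 100, -1, 0.64, 0, 0, 0, 0, 100, -1, 0.64, 0, 0, 0, 0, 100]
}}

```text
t: 2.6
tcp_pos: [0.2859, 0.4801, 0.2487]
eef_rot: [[-0.114, 0.994, 0.0], [0.994, 0.114, 0.0], [0.0, 0.0, -1.0]]
force: [-0.2, 0.1, 0.4]
opening: 0.093
```

Request:
{"method": "apply_moves", "body": {
  "rows": [-1, 0.64, 0, 0, 0, 0, 100, -1, 0.64, 0, 0, 0, 0, 100, -1, 0.64, 0, 0, 0, 0, 100, -1, 0.64, 0, 0, 0, 0, 100, -1, 0.64, 0, 0, 0, 0, 100, -1, 0.64, 0, 0, 0, 0, 100, -1, 0.64, 0, 0, 0, 0, 100, -1, 0.64, 0, 0, 0, 0, 100, -1, 0.64, 0, 0, 0, 0, 100, -1, 0.64, 0, 0, 0, 0, 100]
}}

```text
t: 3.85
tcp_pos: [0.4355, 0.2959, 0.2487]
eef_rot: [[-0.114, 0.994, 0.0], [0.994, 0.114, 0.0], [0.0, 0.0, -1.0]]
force: [0.6, 0.2, 0.2]
opening: 0.0933
```

Request:
{"method": "apply_moves", "body": {
  "rows": [-1, 0.64, 0, 0, 0, 0, 100, -1, 0.64, 0, 0, 0, 0, 100, -1, 0.64, 0, 0, 0, 0, 100, -1, 0.64, 0, 0, 0, 0, 100, 0, 0, 0, 0, 0, 0, 100, 0, 0, 0, 0, 0, 0, 100]
}}

```text
t: 4.6
tcp_pos: [0.4942, 0.2243, 0.2485]
eef_rot: [[-0.115, 0.993, -0.001], [0.993, 0.115, 0.001], [0.001, -0.001, -1.0]]
force: [0.1, -0.3, -0.7]
opening: 0.0931
```

```bash
python3 -c "
from h import *
go((.4975,.2134,.25),.12)
d=shot('wrist','w0',None,1.25)
print(d['fx'],d['k1'])
for p in ([.4975,.2134,.136],[.4985,.2174,.06]): print(proj(d,p))
"
```

```text
rot/0.1 [-0.0088 -0.0093 -0.0495] shift/20mm after rot [-0.5628  0.1004 -0.074 ] now [0.4942 0.2243 0.2485] [ 0.0795 -0.313  -0.741 ] 0.09307405645862862 4.6
359.6158254239011 -0.06652620191464419
[[321.8004 254.2852]]
[[322.8174 228.2756]]
```

View pics/w0.png

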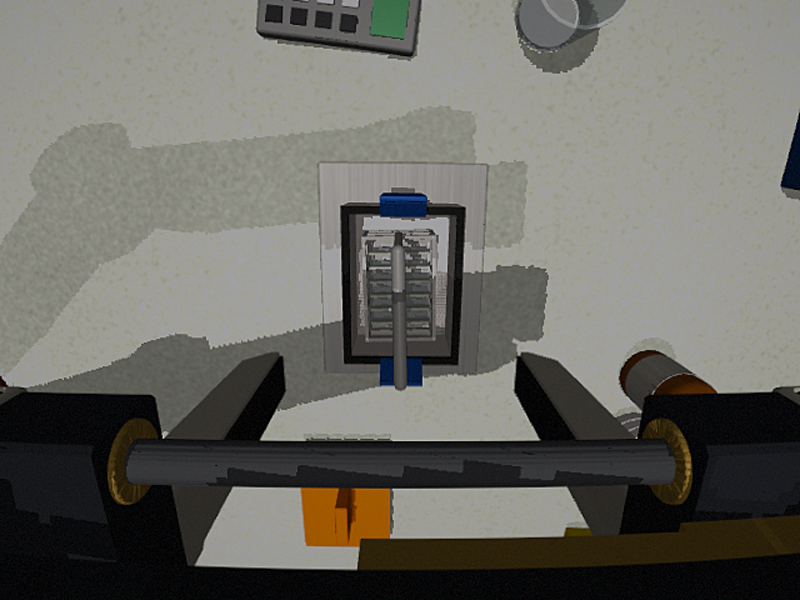

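```bash
python3 -c "
from h import *
d=ld('w0')
f=lambda X,Y,z: onz(d,((X+.5)/1.25-.5,(Y+.5)/1.25-.5),z)
e=[f(398,236,.136),f(401,387,.136)];print('bar',e,(e[0]+e[1])/2,np.linalg.norm(e[0]-e[1]),np.arctan2(-(e[0]-e[1])[0],(e[0]-e[1])[1]))
c=np.array([f(*q,.065) for q in((341,206),(465,206),(459,364),(343,362))]);print(c,c.mean(0))
"
```

```text
bar [array([0.4887, 0.2656, 0.136 ]), array([0.5023, 0.1646, 0.136 ])] [0.4955 0.2151 0.136 ] 0.10186051384603792 0.13376328109582522
[[0.4436 0.2748 0.065 ]
 [0.5375 0.2857 0.065 ]
 [0.5523 0.1568 0.065 ]
 [0.4556 0.1475 0.065 ]] [0.4973 0.2162 0.065 ]
```

```bash
python3 -c "
from h import *
go((.4963,.2146,.1172),.13)"
```

```text
rot/0.1 [-0.0083 -0.0097 -0.1409] shift/20mm after rot [-0.5173  0.0477  6.5671] now [0.494  0.2247 0.2485] [-0.8506  0.024  -0.2995] 0.09286704661270144 4.65
```

Request:
{"method": "apply_moves", "body": {
  "rows": [-0.5, 0.05, 0, 0, 0, -0.14, 60, 0, 0, 1, 0, 0, 0, 60, 0, 0, 1, 0, 0, 0, 60, 0, 0, 1, 0, 0, 0, 60, 0, 0, 1, 0, 0, 0, 60, 0, 0, 1, 0, 0, 0, 60, 0, 0, 1, 0, 0, 0, 60, 0, 0, 0.57, 0, 0, 0, 60, 0, 0, 0, 0, 0, 0, 60],
  "newtons": 30
}}

```text
t: 5.78
tcp_pos: [0.4966, 0.2136, 0.1167]
eef_rot: [[-0.128, 0.992, -0.001], [0.992, 0.128, -0.001], [-0.001, -0.001, -1.0]]
force: [0.5, -0.4, 0.3]
opening: 0.0556
```

Request:
{"method": "apply_moves", "body": {
  "rows": [0, 0, 0, 0, 0, 0, 0, 0, 0, 0, 0, 0, 0, 0, 0, 0, 0, 0, 0, 0, 0, 0, 0, 0, 0, 0, 0, 0, 0, 0, 0, 0, 0, 0, 0, 0, 0, 0, 0, 0, 0, 0],
  "newtons": 30
}}

```text
t: 6.52
tcp_pos: [0.4968, 0.2137, 0.1173]
eef_rot: [[-0.128, 0.992, -0.0], [0.992, 0.128, -0.0], [-0.0, -0.0, -1.0]]
force: [0.0, -0.2, 2.0]
opening: 0.0082
```

Request:
{"method": "apply_moves", "body": {
  "rows": [0, 0, -0.3, 0, 0, 0, 0, 0, 0, -0.6, 0, 0, 0, 0, 0, 0, -0.7, 0, 0, 0, 0, 0, 0, -0.7, 0, 0, 0, 0, 0, 0, -0.7, 0, 0, 0, 0, 0, 0, -0.7, 0, 0, 0, 0, 0, 0, -0.7, 0, 0, 0, 0, 0, 0, -0.5, 0, 0, 0, 0, 0, 0, -0.3, 0, 0, 0, 0, 0, 0, 0, 0, 0, 0.5, 0]
}}

```text
t: 7.78
tcp_pos: [0.4972, 0.2138, 0.2217]
eef_rot: [[-0.077, 0.997, 0.0], [0.997, 0.077, 0.0], [0.0, 0.0, -1.0]]
force: [0.1, -0.8, -2.7]
opening: 0.008
```

```bash
python3 -c "
from h import *
go((.436,-.272,.2212),.078)"
```

```text
rot/0.1 [ 0.0042 -0.0027 -0.0138] shift/20mm after rot [-23.9755  -4.9415   0.0253] now [0.4972 0.2138 0.2217] [ 0.0552 -0.7695 -2.6916] 0.007985276349389343 7.775
```

Request:
{"method": "apply_moves", "body": {
  "rows": [-0.5, -0.1, 0, 0, 0, 0, 0, -1, -0.2, 0, 0, 0, 0, 0, -1, -0.2, 0, 0, 0, 0, 0, -1, -0.2, 0, 0, 0, 0, 0, -1, -0.2, 0, 0, 0, 0, 0, -1, -0.2, 0, 0, 0, 0, 0, -1, -0.2, 0, 0, 0, 0, 0, -1, -0.2, 0, 0, 0, 0, 0, -1, -0.2, 0, 0, 0, 0, 0, -1, -0.2, 0, 0, 0, 0, 0]
}}

```text
t: 9.02
tcp_pos: [0.4736, 0.0198, 0.2214]
eef_rot: [[-0.077, 0.997, 0.0], [0.997, 0.077, -0.0], [-0.0, 0.0, -1.0]]
force: [0.2, -0.0, -1.5]
opening: 0.0081
```

Request:
{"method": "apply_moves", "body": {
  "rows": [-1, -0.2, 0, 0, 0, 0, 0, -1, -0.2, 0, 0, 0, 0, 0, -1, -0.2, 0, 0, 0, 0, 0, -1, -0.2, 0, 0, 0, 0, 0, -1, -0.2, 0, 0, 0, 0, 0, -1, -0.2, 0, 0, 0, 0, 0, -1, -0.2, 0, 0, 0, 0, 0, -1, -0.2, 0, 0, 0, 0, 0, -1, -0.2, 0, 0, 0, 0, 0, -1, -0.2, 0, 0, 0, 0, 0]
}}

```text
t: 10.28
tcp_pos: [0.449, -0.1825, 0.2214]
eef_rot: [[-0.078, 0.997, 0.0], [0.997, 0.078, -0.0], [-0.0, 0.0, -1.0]]
force: [0.5, -1.0, -1.9]
opening: 0.008
```

Request:
{"method": "apply_moves", "body": {
  "rows": [-1, -0.2, 0, 0, 0, 0, 0, -1, -0.2, 0, 0, 0, 0, 0, -1, -0.2, 0, 0, 0, 0, 0, -1, -0.2, 0, 0, 0, 0, 0, -0.5, -0.1, 0, 0, 0, 0, 0, 0, 0, 0, 0, 0, 0, 0, 0, 0, 0, 0, 0, 0, 0, 0, 0, 0, 0, 0, 0, 0]
}}

```text
t: 11.28
tcp_pos: [0.439, -0.2713, 0.2212]
eef_rot: [[-0.08, 0.997, -0.0], [0.997, 0.08, 0.001], [0.001, 0.0, -1.0]]
force: [0.4, -0.2, -2.7]
opening: 0.0078
```

```bash
python3 -c "
from h import *
go((.5356,-.2644,.2212),.078)
a=shot('scene','s1');b=shot('side','d1');
comp('cC',560,800,[('s1',(160,170,240,250),5,(0,0)),('d1',(290,260,370,350),5,(400,0))])
for d in(a,b): print(proj(d,[.5356,-.2644,.19]))
"
```

```text
rot/0.1 [ 0.     -0.0068  0.0172] shift/20mm after rot [-0.0337  4.8402  0.0005] now [ 0.439  -0.2713  0.2212] [ 0.4334 -0.184  -2.6706] 0.007800209942387006 11.275
[[200.1909 216.9206]]
[[330.6194 303.9127]]
```

View pics/cC.png

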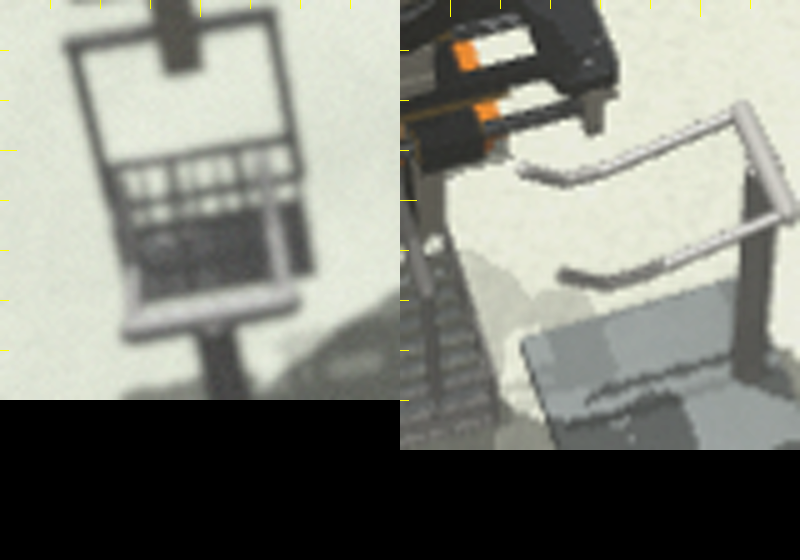

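Request:
{"method": "apply_moves", "body": {
  "rows": [0.05, 0.3, 0, 0, 0, 0, 0, 0.05, 0.6, 0, 0, 0, 0, 0, 0, 0.7, 0, 0, 0, 0, 0, 0, 0.7, 0, 0, 0, 0, 0, 0, 0.7, 0, 0, 0, 0, 0, 0, 0.7, 0, 0, 0, 0, 0, 0, 0.6, 0, 0, 0, 0, 0, 0, 0.4, 0, 0, 0, 0, 0, 0, 0.14, 0, 0, 0, 0, 0, 0, 0, 0, 0, 0, 0, 0]
}}

```text
t: 12.62
tcp_pos: [0.5349, -0.2628, 0.2212]
eef_rot: [[-0.078, 0.997, -0.0], [0.997, 0.078, -0.0], [0.0, -0.0, -1.0]]
force: [-0.6, -0.3, -2.5]
opening: 0.0083
```

Request:
{"method": "apply_moves", "body": {
  "rows": [0, 0, 0, 0, 0, 0, 0, 0, 0, 0.3, 0, 0, 0, 0, 0, 0, 0.5, 0, 0, 0, 0, 0, 0, 0.5, 0, 0, 0, 0, 0, 0, 0.4, 0, 0, 0, 0, 0, 0, 0.3, 0, 0, 0, 0, 0, 0, 0.15, 0, 0, 0, 0, 0, 0, 0, 0, 0, 0, 0, 0, 0, 0, 0, 0, 0, 0]
}}

```text
t: 13.75
tcp_pos: [0.5353, -0.2629, 0.1786]
eef_rot: [[-0.078, 0.997, 0.001], [0.997, 0.078, -0.0], [-0.0, 0.001, -1.0]]
force: [0.4, 0.1, -1.8]
opening: 0.0081
```

```bash
python3 -c "
from h import *
go((.5356,-.2644,.1757),.078)
a=shot('scene','s2');b=shot('side','d2');
comp('cD',560,800,[('s2',(165,180,245,275),5,(0,0)),('d2',(300,260,380,350),5,(400,0))])
"
```

```text
rot/0.1 [0.0056 0.0045 0.0003] shift/20mm after rot [-0.0756  0.0096  0.1442] now [ 0.5353 -0.2629  0.1786] [ 0.4268  0.1394 -1.7864] 0.008072116625422475 13.75
```

View pics/cD.png

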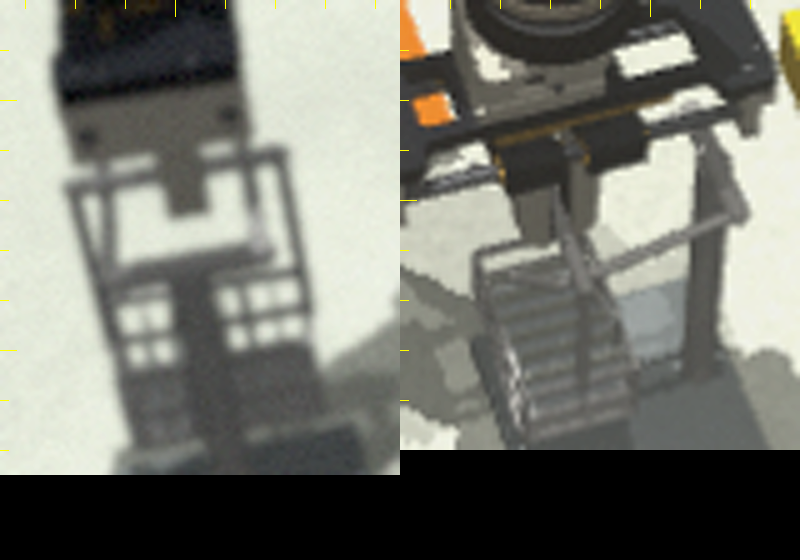

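Request:
{"method": "apply_moves", "body": {
  "rows": [0, 0, 0.1, 0, 0, 0, 0, 0, 0, 0.07, 0, 0, 0, 0, 0, 0, 0.05, 0, 0, 0, 0, 0, 0, 0, 0, 0, 0, 0]
}}

```text
t: 14.35
tcp_pos: [0.5352, -0.2628, 0.175]
eef_rot: [[-0.078, 0.997, 0.001], [0.997, 0.078, 0.0], [0.0, 0.001, -1.0]]
force: [-1.4, 1.6, 4.3]
opening: 0.0079
```

Request:
{"method": "apply_moves", "body": {
  "rows": [0, 0, 0, 0, 0, 0, 10, 0, 0, 0, 0, 0, 0, 20, 0, 0, 0, 0, 0, 0, 40, 0, 0, 0, 0, 0, 0, 50, 0, 0, 0, 0, 0, 0, 50, 0, 0, -0.5, 0, 0, 0, 50, 0, 0, -1, 0, 0, 0, 50, 0, 0, -1, 0, 0, 0, 50, 0, 0, -1, 0, 0, 0, 50, 0, 0, -1, 0, 0, 0, 50]
}}

```text
t: 15.6
tcp_pos: [0.5352, -0.2629, 0.2654]
eef_rot: [[-0.078, 0.997, 0.001], [0.997, 0.078, -0.0], [-0.001, 0.001, -1.0]]
force: [-1.2, -0.5, 0.4]
opening: 0.0465
```

```bash
python3 -c "
from h import *
go((.45,-.06,.22),.111)
"
```

```text
rot/0.1 [ 0.0083  0.0056 -0.3311] shift/20mm after rot [10.5536 -3.1084  2.2682] now [ 0.5352 -0.2629  0.2654] [-1.1589 -0.4981  0.3521] 0.04646512983773028 15.6
```

Request:
{"method": "apply_moves", "body": {
  "rows": [0.5, 0, 0, 0, 0, -0.33, 90, 1, -0.19, 0, 0, 0, 0, 90, 1, -0.19, 0, 0, 0, 0, 90, 1, -0.19, 0, 0, 0, 0, 90, 1, -0.19, 0, 0, 0, 0, 90, 1, -0.19, 0, 0, 0, 0, 90, 1, -0.19, 0, 0, 0, 0, 90, 1, -0.19, 0.1, 0, 0, 0, 90, 1, -0.19, 0.1, 0, 0, 0, 90, 1, -0.19, 0.1, 0, 0, 0, 90]
}}

```text
t: 16.85
tcp_pos: [0.4798, -0.0763, 0.2578]
eef_rot: [[-0.111, 0.994, 0.0], [0.994, 0.111, 0.0], [0.0, 0.0, -1.0]]
force: [0.1, 0.8, 0.0]
opening: 0.0837
```

Request:
{"method": "apply_moves", "body": {
  "rows": [1, -0.19, 0.1, 0, 0, 0, 90, 1, -0.19, 0.1, 0, 0, 0, 90, 0.4, -0.1, 0.1, 0, 0, 0, 90, 0, 0, 0.1, 0, 0, 0, 90, 0, 0, 0, 0, 0, 0, 90]
}}

```text
t: 17.48
tcp_pos: [0.4656, -0.0318, 0.2498]
eef_rot: [[-0.11, 0.994, 0.0], [0.994, 0.11, -0.001], [-0.001, -0.0, -1.0]]
force: [0.5, -0.2, -0.8]
opening: 0.0837
```

```bash
python3 -c "
from h import *
go((.467,-.03,.25),.111)
a=shot('scene','s3');b=shot('side','d3');d=shot('wrist','w1')
print(proj(d,[.467,-.0243,.047]))
comp('cE',600,800,[('s3',(165,190,245,280),3,(0,0)),('d3',(300,260,380,350),3,(0,300)),('w1',(200,100,420,300),2.5,(245,0))])
"
```

```text
rot/0.1 [-0.0003  0.0069 -0.0119] shift/20mm after rot [ 0.0829  0.0815 -0.0095] now [ 0.4656 -0.0318  0.2498] [ 0.4564 -0.1695 -0.8101] 0.08368576910223573 17.475
[[321.1914 210.9146]]
```

View pics/cE.png

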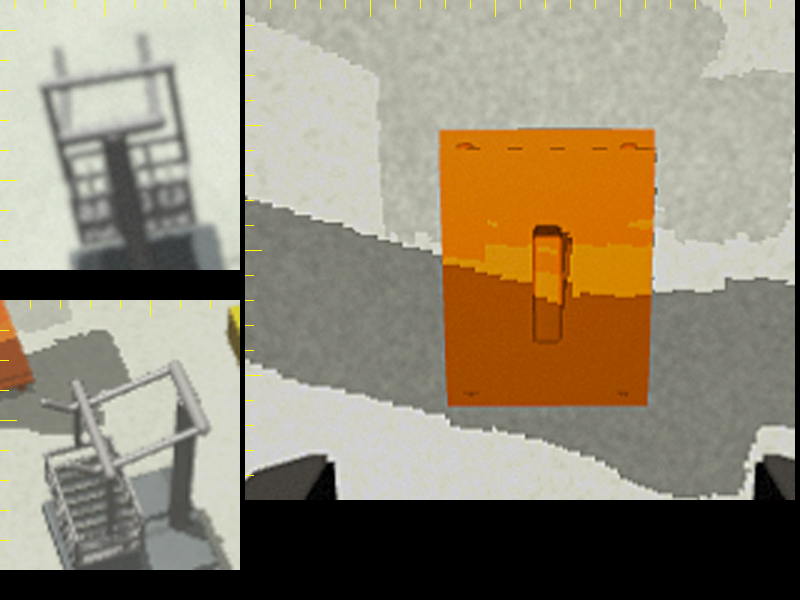

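```bash
python3 -c "
from h import *
d=ld('w1')
f=lambda X,Y,z: onz(d,(200+(X-245+.5)/2.5-.5,100+(Y+.5)/2.5-.5),z)
c=np.array([f(*q,.023) for q in((440,130),(655,130),(647,405),(449,405))]);print(c,c.mean(0))
v=c[0]+c[1]-c[2]-c[3];print(np.arctan2(-v[0],v[1]),np.linalg.norm(v)/2,np.linalg.norm(c[0]-c[1]),np.linalg.norm(c[2]-c[3]))
c=np.array([f(*q,.062) for q in((533,230),(563,230),(561,342),(534,342))]);print(c,c.mean(0));v=c[0]+c[1]-c[2]-c[3];print(np.arctan2(-v[0],v[1]),np.linalg.norm(v)/2)
"
```

```text
[[ 0.4147  0.0297  0.023 ]
 [ 0.5054  0.0397  0.023 ]
 [ 0.519  -0.0825  0.023 ]
 [ 0.4285 -0.0924  0.023 ]] [ 0.4669 -0.0264  0.023 ]
0.11189882059565746 0.12291432227889815 0.09128502390423972 0.09104446798119048
[[ 0.4584 -0.0032  0.062 ]
 [ 0.4701 -0.0019  0.062 ]
 [ 0.4745 -0.0471  0.062 ]
 [ 0.4636 -0.0483  0.062 ]] [ 0.4666 -0.0252  0.062 ]
0.10571298005089992 0.04540103938043107
```

Request:
{"method": "apply_moves", "body": {
  "rows": [0.31, 0.1, 0.5, 0, 0, 0, 70, 0, 0, 1, 0, 0, 0, 60, 0, 0, 1, 0, 0, 0, 60, 0, 0, 1, 0, 0, 0, 60, 0, 0, 1, 0, 0, 0, 60, 0, 0, 1, 0, 0, 0, 60, 0, 0, 1, 0, 0, 0, 60, 0, 0, 1, 0, 0, 0, 60, 0, 0, 1, 0, 0, 0, 60, 0, 0, 1, 0, 0, 0, 60]
}}

```text
t: 18.88
tcp_pos: [0.4668, -0.0243, 0.0586]
eef_rot: [[-0.111, 0.994, -0.0], [0.994, 0.111, -0.0], [0.0, -0.0, -1.0]]
force: [0.2, -0.4, -0.3]
opening: 0.0557
```

Request:
{"method": "apply_moves", "body": {
  "rows": [0, 0, 0.6, 0, 0, 0, 60, 0, 0, 0.5, 0, 0, 0, 60, 0, 0, 0.3, 0, 0, 0, 60, 0, 0, 0.1, 0, 0, 0, 60, 0, 0, 0, 0, 0, 0, 60]
}}

```text
t: 19.5
tcp_pos: [0.467, -0.0247, 0.0301]
eef_rot: [[-0.111, 0.994, 0.001], [0.994, 0.111, -0.0], [-0.0, 0.0, -1.0]]
force: [0.4, -0.1, 0.3]
opening: 0.0557
```

Request:
{"method": "apply_moves", "body": {
  "rows": [-0.04, 0, 0.05, 0, 0, 0, 40, 0, 0, 0, 0, 0, 0, 0, 0, 0, 0, 0, 0, 0, 0, 0, 0, 0, 0, 0, 0, 0, 0, 0, 0, 0, 0, 0, 0, 0, 0, 0, 0, 0, 0, 0, 0, 0, 0, 0, 0, 0, 0],
  "newtons": 60
}}

```text
t: 20.38
tcp_pos: [0.4668, -0.0254, 0.0289]
eef_rot: [[-0.111, 0.994, -0.0], [0.994, 0.111, 0.0], [0.0, -0.0, -1.0]]
force: [-0.5, -0.1, 0.2]
opening: 0.0121
```

Request:
{"method": "apply_moves", "body": {
  "rows": [0, 0, -0.5, 0, 0, 0, 0, 0, 0, -1, 0, 0, 0, 0, 0, 0, -1, 0, 0, 0, 0, 0, 0, -1, 0, 0, 0, 0, 0, 0, -1, 0, 0, 0, 0, 0, 0, -1, 0, 0, 0, 0, 0, 0, -1, 0, 0, 0, 0, 0, 0, -1, 0, 0, 0, 0, 0, 0, -1, 0, 0, 0, 0, 0, 0, -0.5, 0, 0, 0, 0]
}}

```text
t: 21.62
tcp_pos: [0.467, -0.0255, 0.2101]
eef_rot: [[-0.111, 0.994, 0.002], [0.994, 0.111, 0.0], [-0.0, 0.002, -1.0]]
force: [0.8, -0.6, -1.4]
opening: 0.0114
```

```bash
python3 -c "
from h import *
go((.508,.117,.21),.1)
d=shot('wrist','w2',None,1.25)
go((.508,.117,.21),.1)
"
```

```text
rot/0.1 [0.0162 0.0005 0.1094] shift/20mm after rot [6.885  2.7502 0.0062] now [ 0.467  -0.0255  0.2101] [ 0.828  -0.6052 -1.3822] 0.0114402143638021 21.625
rot/0.1 [0.0305 0.0005 0.1091] shift/20mm after rot [6.8901 2.7232 0.0385] now [ 0.4676 -0.0256  0.2108] [ 0.6351 -0.0234 -0.6797] 0.011891991189287772 21.675
```

View pics/w2.png

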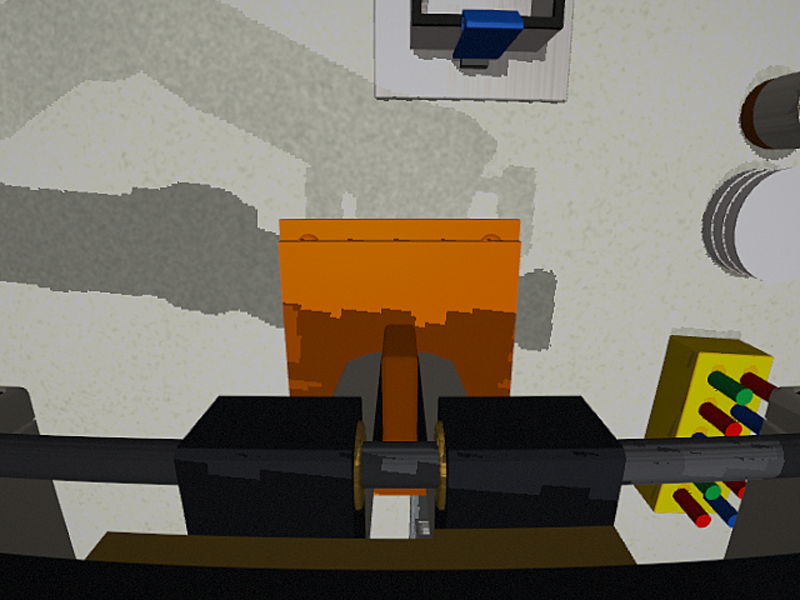

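Request:
{"method": "apply_moves", "body": {
  "rows": [0.5, 0.2, 0, 0, 0, 0.11, 0, 1, 0.39, 0, 0, 0, 0, 0, 1, 0.39, 0, 0, 0, 0, 0, 1, 0.39, 0, 0, 0, 0, 0, 1, 0.39, 0, 0, 0, 0, 0, 1, 0.39, 0, 0, 0, 0, 0, 1, 0.39, 0, 0, 0, 0, 0, 0.5, 0.2, 0, 0, 0, 0, 0, 0, 0, 0, 0, 0, 0, 0, 0, 0, 0, 0, 0, 0, 0]
}}

```text
t: 22.92
tcp_pos: [0.5071, 0.1183, 0.2088]
eef_rot: [[-0.098, 0.995, -0.0], [0.995, 0.098, -0.001], [-0.001, -0.001, -1.0]]
force: [-0.9, 0.1, -1.6]
opening: 0.0113
```

```bash
python3 -c "
from h import *
d=shot('wrist','w3',(190,0,450,195),3)
go((.4975,.2165,.15),.1)
"
```

```text
rot/0.1 [-0.003   0.0067 -0.0188] shift/20mm after rot [4.9416 0.009  2.9448] now [0.5072 0.1181 0.2089] [-0.108   0.1212 -0.7181] 0.012169390270268894 22.975
```

View pics/w3.png

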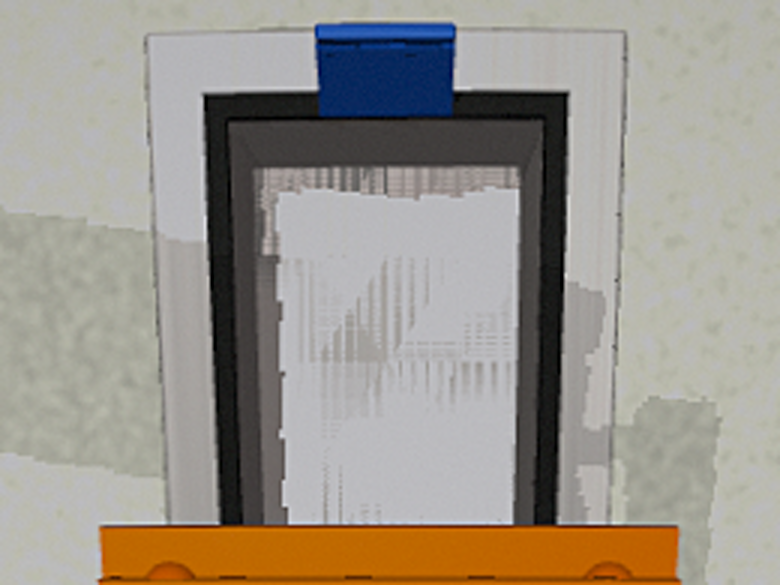

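```bash
python3 -c "
from h import *
d=ld('w3');T=d['camera_from_world'];print('cam',-T[:3,:3].T@T[:3,3])
f=lambda X,Y,z: onz(d,(190+(X+.5)/3-.5,(Y+.5)/3-.5),z)
for z in(.065,.0625):
  c=np.array([f(*q,z) for q in((204,93),(569,93),(558,525),(219,525))]);print(c)
  l=c[0]-c[3];r=c[1]-c[2];w=c[1]-c[0]
  print('yaw l,r,w',np.arctan2(-l[0],l[1]),np.arctan2(-r[0],r[1]),np.arctan2(w[1],w[0]),np.linalg.norm(w))
  for y in(.09,.1,.11):
    ax=np.array([-np.sin(y),np.cos(y)]);print('centre',y,((c[0]+c[1])/2)[:2]-ax*.065)
z=.2089-.0089+.003
e=np.array([f(100,525,z),f(678,525,z)]);w=e[1]-e[0];y=np.arctan2(w[1],w[0]);print('lid',e,y,np.linalg.norm(w),'centre',e.mean(0)[:2]-.062*np.array([-np.sin(y),np.cos(y)]))
"
```

```text
cam [0.5    0.1933 0.3739]
[[0.4434 0.2746 0.065 ]
 [0.5381 0.2839 0.065 ]
 [0.55   0.1723 0.065 ]
 [0.4545 0.1629 0.065 ]]
yaw l,r,w 0.0989971643265655 0.10634432463809768 0.09791901456760488 0.09519707976320878
centre 0.09 [0.4966 0.2145]
centre 0.1 [0.4972 0.2146]
centre 0.11 [0.4979 0.2146]
[[0.4429 0.2752 0.0625]
 [0.5384 0.2846 0.0625]
 [0.5504 0.1722 0.0625]
 [0.4541 0.1627 0.0625]]
yaw l,r,w 0.09899716432656515 0.10634432463809836 0.09791901456760532 0.0959674972046636
centre 0.09 [0.4965 0.2152]
centre 0.1 [0.4971 0.2153]
centre 0.11 [0.4978 0.2153]
lid [[0.4561 0.1748 0.203 ]
 [0.5465 0.1837 0.203 ]] 0.09819654868746404 0.0908580374071616 centre [0.5074 0.1175]
```

Request:
{"method": "apply_moves", "body": {
  "rows": [0.4, 0, 0, 0, 0, 0, 0, 0.8, 0, 0, 0, 0, 0, 0, 1, 0, 0, 0, 0, 0, 0, 1, 0, 0, 0, 0, 0, 0, 0.8, 0, 0, 0, 0, 0, 0, 0.6, 0, 0, 0, 0, 0, 0, 0.32, 0, 0.3, 0, 0, 0, 0, 0, 0, 0.6, 0, 0, 0, 0, 0, 0, 0.8, 0, 0, 0, 0, 0, 0, 0.8, 0, 0, 0, 0]
}}

```text
t: 24.22
tcp_pos: [0.4974, 0.2162, 0.1576]
eef_rot: [[-0.098, 0.995, -0.001], [0.995, 0.098, -0.001], [-0.001, -0.001, -1.0]]
force: [-0.1, -0.7, 0.1]
opening: 0.0116
```

Request:
{"method": "apply_moves", "body": {
  "rows": [0, 0, 0.8, 0, 0, 0, 0, 0, 0, 0.8, 0, 0, 0, 0, 0, 0, 0.6, 0, 0, 0, 0, 0, 0, 0.3, 0, 0, 0, 0, 0, 0, 0, 0, 0, 0, 0, 0, 0, 0, 0, 0, 0, 0]
}}

```text
t: 24.98
tcp_pos: [0.498, 0.2174, 0.1094]
eef_rot: [[-0.1, 0.995, 0.001], [0.995, 0.1, 0.0], [0.0, 0.001, -1.0]]
force: [-0.4, -0.4, -0.4]
opening: 0.0116
```

```bash
python3 -c "
from h import *
go((.4974,.2162,.11),.1)
a=shot('scene','s4');b=shot('side','d4');d=shot('wrist','w4')
comp('cF',600,800,[('s4',(350,190,450,270),4.4,(0,0)),('d4',(255,170,325,240),4.4,(445,0)),('w4',(200,130,440,238),2.2,(0,355))])
"
```

```text
rot/0.1 [ 0.0116 -0.0037  0.0001] shift/20mm after rot [-0.0585 -0.0346 -0.0322] now [0.498  0.2174 0.1094] [-0.3756 -0.3713 -0.3965] 0.011600952624286596 24.975
```

View pics/cF.png

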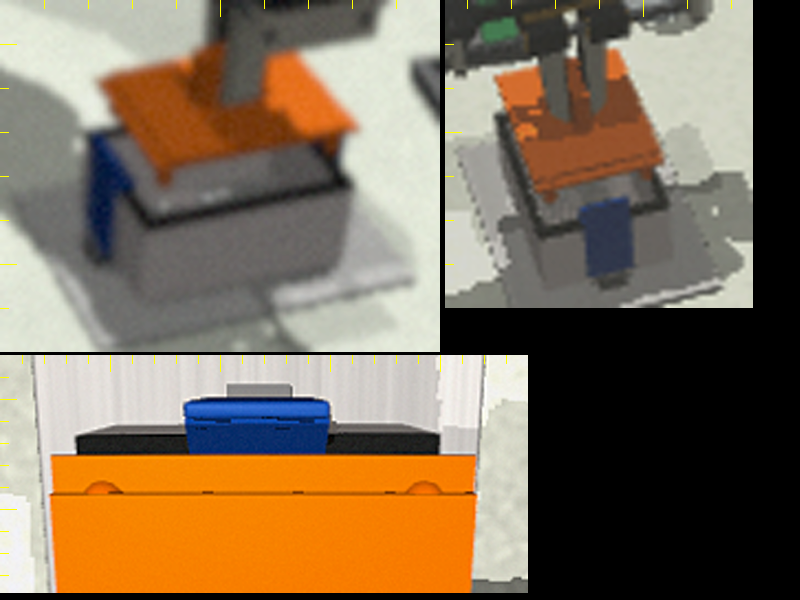

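```bash
python3 -c "
from h import *
d=ld('w4')
f=lambda X,Y,z: onz(d,(200+(X+.5)/2.2-.5,130+(Y-355+.5)/2.2-.5),z)
def q(n,p,z,h,dz=0):
  e=np.array([f(*k,z) for k in p]);w=e[1]-e[0];y=np.arctan2(w[1],w[0]);print(n,e,y,np.linalg.norm(w),'centre',e.mean(0)[:2]-h*np.array([-np.sin(.1),np.cos(.1)]))
q('seal',((77,437),(440,435)),.065,.065)
q('lidbot',((51,455),(475,455)),.1005,.062)
q('lidtop',((51,455),(475,455)),.1035,.062)
"
```

```text
seal [[0.4435 0.2747 0.065 ]
 [0.5378 0.2846 0.065 ]] 0.10491888041922924 0.09477838954888623 centre [0.4972 0.215 ]
lidbot [[0.446  0.2733 0.1005]
 [0.5381 0.2825 0.1005]] 0.09962444600637278 0.09260259015081733 centre [0.4982 0.2162]
lidtop [[0.4467 0.2736 0.1035]
 [0.5373 0.2827 0.1035]] 0.09962444600637253 0.09100688548424975 centre [0.4982 0.2164]
```

Request:
{"method": "apply_moves", "body": {
  "rows": [-0.04, -0.035, 0.1, 0, 0, 0, 0, 0, 0, 0.3, 0, 0, 0, 0, 0, 0, 0.3, 0, 0, 0, 0, 0, 0, 0.3, 0, 0, 0, 0, 0, 0, 0.2, 0, 0, 0, 0, 0, 0, 0, 0, 0, 0, 0, 0, 0, 0, 0, 0, 0, 0]
}}

```text
t: 26.0
tcp_pos: [0.4969, 0.2164, 0.0849]
eef_rot: [[-0.1, 0.995, -0.0], [0.995, 0.1, 0.0], [0.0, -0.0, -1.0]]
force: [-0.7, -1.0, -1.3]
opening: 0.0117
```

No contact; feet are inside the opening. Go on gently.

Request:
{"method": "apply_moves", "body": {
  "rows": [0, 0, 0.1, 0, 0, 0, 0, 0, 0, 0.1, 0, 0, 0, 0, 0, 0, 0.1, 0, 0, 0, 0, 0, 0, 0, 0, 0, 0, 0]
}}

```text
t: 26.5
tcp_pos: [0.4985, 0.2168, 0.0809]
eef_rot: [[-0.1, 0.995, 0.004], [0.995, 0.1, 0.002], [0.001, 0.004, -1.0]]
force: [-1.7, -0.9, 10.4]
opening: 0.0115
```

Request:
{"method": "apply_moves", "body": {
  "rows": [0, 0, 0.1, 0, 0, 0, 0, 0, 0, 0.1, 0, 0, 0, 0, 0, 0, 0, 0, 0, 0, 0]
}}

```text
t: 26.88
tcp_pos: [0.4985, 0.2167, 0.0764]
eef_rot: [[-0.1, 0.995, 0.004], [0.995, 0.1, 0.002], [0.001, 0.004, -1.0]]
force: [0.8, -0.4, 3.5]
opening: 0.0116
```

Request:
{"method": "apply_moves", "body": {
  "rows": [0, 0, 0.1, 0, 0, 0, 0, 0, 0, 0.1, 0, 0, 0, 0, 0, 0, 0, 0, 0, 0, 0]
}}

```text
t: 27.25
tcp_pos: [0.4977, 0.2165, 0.071]
eef_rot: [[-0.1, 0.995, 0.001], [0.995, 0.1, 0.0], [0.0, 0.001, -1.0]]
force: [1.5, 1.1, 4.2]
opening: 0.0114
```

Request:
{"method": "apply_moves", "body": {
  "rows": [0, 0, 0.05, 0, 0, 0, 0, 0, 0, 0.05, 0, 0, 0, 0, 0, 0, 0, 0, 0, 0, 0]
}}

```text
t: 27.62
tcp_pos: [0.4976, 0.2165, 0.0695]
eef_rot: [[-0.1, 0.995, 0.001], [0.995, 0.1, 0.001], [0.0, 0.001, -1.0]]
force: [0.7, 0.1, 7.4]
opening: 0.0116
```

Request:
{"method": "apply_moves", "body": {
  "rows": [0, 0, 0.05, 0, 0, 0, 0, 0, 0, 0.05, 0, 0, 0, 0, 0, 0, 0, 0, 0, 0, 0]
}}

```text
t: 28.0
tcp_pos: [0.4977, 0.2165, 0.069]
eef_rot: [[-0.1, 0.995, 0.002], [0.995, 0.1, 0.001], [0.001, 0.002, -1.0]]
force: [-0.9, -1.6, 16.4]
opening: 0.0118
```

Request:
{"method": "apply_moves", "body": {
  "rows": [0, 0, 0.05, 0, 0, 0, 0, 0, 0, 0.05, 0, 0, 0, 0, 0, 0, 0, 0, 0, 0, 0]
}}

```text
t: 28.38
tcp_pos: [0.4977, 0.2166, 0.0689]
eef_rot: [[-0.1, 0.995, 0.002], [0.995, 0.1, 0.002], [0.002, 0.002, -1.0]]
force: [-5.0, -1.7, 30.0]
opening: 0.0113
```

```bash
python3 -c "
from h import *
a=shot('scene','s5');b=shot('side','d5');d=shot('wrist','w5');s=observe();print(s['t'],s['tcp_pos'],s['force'],s['ft_torque'])
comp('cG',600,800,[('s5',(350,190,450,270),4.4,(0,0)),('d5',(255,170,325,240),4.4,(445,0)),('w5',(200,130,440,238),2.2,(0,355)),('s5',(165,195,235,275),3,(540,320))])
"
```

```text
28.525 [0.4977 0.2166 0.0689] [-5.2799 -1.7335 30.3074] [-0.6515  1.3039 -0.022 ]
```

View pics/cG.png

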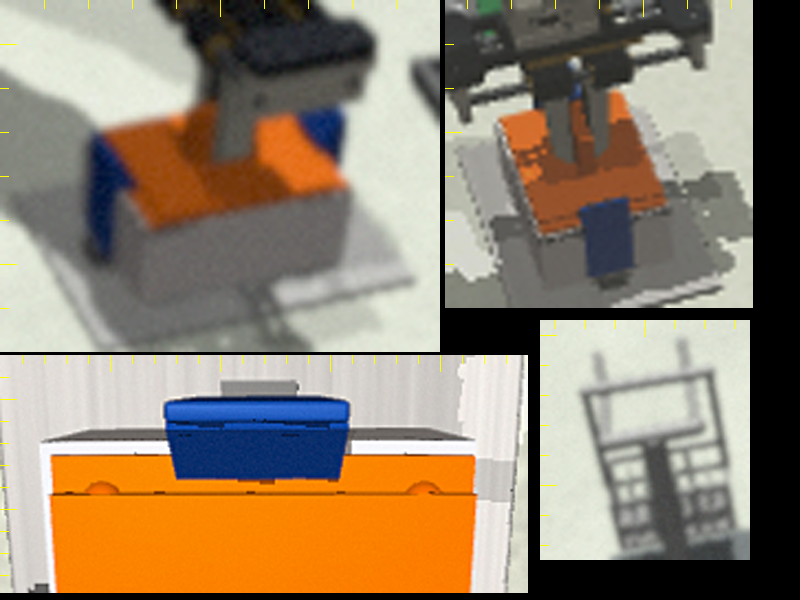

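```bash
python3 -c "
from h import *
print(finish_job());s=observe();print(s['t'],s['tcp_pos'],s['force'])"
```

```text
the job is handed in; nothing more can be done
None
the job is handed in; nothing more can be done
```

I hung the basket by its handle on both prongs and let go of it. I then fitted the lid, pressed it down past the clips and handed the job in at about 28.5 s, still pressing with about 30 N.

- **Basket:** the last picture shows it still hanging on both prongs.
- **Lid and seal:** the resistance rose to about 10 N on the way down, then dropped to about 3.5 N. At the end the tool stood at 68.9 mm, the height I had worked out for the seal at its stop.
- **Clips:** in the last picture the left (+y) clip's head lies over the lid's end. The right one looks the same but is less sharply seen. I had no joint readings to confirm either clip or the seal.
- **Sideways push:** at the end there was also about 5 N sideways while pressing, which I left as it was.
- **Other things:** I did not check the bystanders one by one at the end. The arm was kept clear of them and no move showed an unexpected force.

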